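Weigh the domino boxes by one end and rack them, full or empty

ROBOT

A 7-joint arm with a two-finger parallel gripper is mounted at the origin on the work surface. World frame = base frame: x ahead of the robot, y to its left, z up, the work surface at z = 0. Lengths are in m, angles in degrees, forces in N, time in s.
With the tool pointing down it reaches from about 0.4 to 0.925 m from the base axis. Payload 5.6 kg.
Tool frame: the origin (TCP) lies between the finger pads; the fingertips stand 14 mm ahead of it and the grasp point (between the pads) lies 5 mm behind it; z points along the fingers, y is the line along which they close (so a half turn about z gives the same grasp; the last joint's range is limited). The gripper opens to 85 mm and grips with 20 to 120 N. Pads are 22 mm wide; open, the fingers measure 114 mm over their backs; the gripper's body (76 mm by 85 mm) begins 54 mm behind the grasp point. The pads swing forward as they close: fully open they stand 13 mm farther back than shut.
Start: joints at [66.635, 26.786, -0.665, 91.828, 0.344, 61.387, -3.226], TCP at [0.232, -0.607, 0.245] pointing down, gripper open.
Joint ranges: [-144.91, 144.91], [-17.63, 115.5], [-89.93, 88.59], [15.96, 139.68], [-74.01, 254.01], [8.47, 105.57], [-167.45, 167.45]. Speed limits (degrees/s): [147.25, 147.25, 180, 180, 180, 180, 180].

INTERFACE

Orientations are given as a 3x3 rotation matrix whose columns are the frame's x, y, z axes.
In Python, from rig import * gives the robot as it stands.
- The arm moves only by the shell command python3 -m creep 'ROWS' [FORCE]. ROWS is JSON, a list of rows, each an object with "rot": the turn, a rotation vector about the tool's x, y, z in degrees, a list of three; "xyz": the shift along the tool's x, y, z in m, a list of three; "grip": the opening, from 0 (shut) to 1 (fully open). A call has 1 to 8 rows; each row shifts and turns the commanded pose from where the row before left it, along the tool's axes as they then stand; what a row does not reach is not made up. A row lasts 1/10 s, in which the tool goes at most 50 mm and 8.59 degrees, less where a joint would pass 70% of its speed; a pose out of reach is approached as far as the arm can. A call is refused whole if a number of a shift passes 0.05 or a number of a turn 8.59, either way. A call with a gripper value outside its range is refused whole. The fingers move at their own pace and stop on an object; FORCE is the grip in N (left out, the last holds). Time passes only in rows, so rows that do not move let the fingers close. It gives the time, the measured TCP pose, the force, the opening and the grip force at its end, in the units of the state.
- observe(): the state, without advancing time (a new reading comes with each control period).
- capture(name): name is "side" or "top"; returns the picture (400x640x3 uint8, red, green, blue); there is no depth.
- camera_info(name): a dict with "camera_matrix" (3x3 intrinsics, pixels), "pose" (4x4, takes a point from camera to world coordinates). Camera axes: x right, y down, z forward; pixel columns grow to the right and rows downward; lengths in m; the calibration is good to about 2 mm. A picture is of the moment at which its call begins. camera_info takes no time and is no camera call.
- finish_job(): hands the job in; it is judged then, once.
The state is a dict: "time_s": time; "joint_pos": joint angles; "dq": joint speeds; "tau": joint torques, N m; "position": TCP position; "orientation": TCP orientation; "contact_force": force on the tool from outside, world axes, zero at the start; "ft_torque": the same for the moment, N m; "gripper_width": finger opening in m; "grip_force": force on a finger pad.
Only numpy, scipy, OpenCV 4.12 (cv2) and the standard library are available. Lean on these libraries where they do the work, as an engineer would, in place of code of your own. Each camera call takes 0.05 s, during which the arm holds its last target. There are 200 camera calls.

TASK

The two closed domino boxes look alike, and each may hold a set of tiles or be empty. Take them one after the other: lift the box slightly by the brass pull with its far end resting on the glass to feel its weight, then slide it, far end down, fully home against the backboard of a rack bay, a full box in a green felt bay and an empty one in a bare bay. Let each box down flat and gently, do not ram the racks or jab the glass, and leave the other things on the table alone.

Things in the scene. Friction and masses are not known exactly. Their poses are not given: they have to be found in the camera images.
- box_1: closed black wooden domino box, loose: 160 mm long, 62 wide, 48 high, ivory domino inlaid in the lid, brass bar pull on its near end. The two look alike; empty it weighs 0.20 to 0.24 kg, with a set of tiles in it 0.73 to 0.84 kg, centred near its middle. Either, both or neither may be full. Origin at the middle of its underside, x along the box away from the pull, z up
- box_1_pull (a point): point to grip on box_1: middle of a round brass bar 8 mm thick, 50 mm long, lying across the box (along y), 30 mm above the glass, 36 mm out from the end face, 116 mm from the box's middle, 196 mm from its far end. 6 mm posts at the bar's ends, 50 mm apart, join it to the box; 32 mm is free between bar and end face. x points along the box to its far end, z up
- box_1_heel (a point): middle of the bottom edge at the far end of box_1 (the end away from the pull), about which the box tips when its pull is lifted; x along the box, out of the far end. Tipped on it, the box hangs about 0.41 of its weight on the pull (about 0.9 N empty, 3 N or more full; friction of a bar turning in the grip can add up to 1 N), and the lid's far edge leans ahead of this edge
- box_2: closed black wooden domino box, loose: 160 mm long, 62 wide, 48 high, ivory domino inlaid in the lid, brass bar pull on its near end. The two look alike; empty it weighs 0.20 to 0.24 kg, with a set of tiles in it 0.73 to 0.84 kg, centred near its middle. Either, both or neither may be full. Origin at the middle of its underside, x along the box away from the pull, z up
- box_2_pull (a point): point to grip on box_2: middle of a round brass bar 8 mm thick, 50 mm long, lying across the box (along y), 30 mm above the glass, 36 mm out from the end face, 116 mm from the box's middle, 196 mm from its far end. 6 mm posts at the bar's ends, 50 mm apart, join it to the box; 32 mm is free between bar and end face. x points along the box to its far end, z up
- box_2_heel (a point): middle of the bottom edge at the far end of box_2 (the end away from the pull), about which the box tips when its pull is lifted; x along the box, out of the far end. Tipped on it, the box hangs about 0.41 of its weight on the pull (about 0.9 N empty, 3 N or more full; friction of a bar turning in the grip can add up to 1 N), and the lid's far edge leans ahead of this edge
- rack_1: fixed bamboo rack without a floor, open to the robot: backboard 180 mm wide, 55 high; three rails 75 mm deep, 12 thick, 40 high; two bays each 72 mm wide, centres 84 mm apart. A box stands in a bay far end first, its near 85 mm and pull in front. Origin on the glass midway between the bays, 80 mm before the backboard's face; x points into the bays, y left. The two racks may change places
- rack_1_full (a point): bay for full boxes: green felt on its floor area, backboard and top edge, a domino on the back, of rack_1; the point is on the glass in the middle of the bay's width, 80 mm before the backboard's face, 5 mm before the rails' front ends, where the middle of a box's underside comes when it is home; x points into the bay, z up
- rack_1_empty (a point): bay for empty boxes: bare, without felt, of rack_1; the point is on the glass in the middle of the bay's width, 80 mm before the backboard's face, 5 mm before the rails' front ends, where the middle of a box's underside comes when it is home; x points into the bay, z up
- rack_2: fixed bamboo rack without a floor, open to the robot: backboard 180 mm wide, 55 high; three rails 75 mm deep, 12 thick, 40 high; two bays each 72 mm wide, centres 84 mm apart. A box stands in a bay far end first, its near 85 mm and pull in front. Origin on the glass midway between the bays, 80 mm before the backboard's face; x points into the bays, y left. The two racks may change places
- rack_2_full (a point): bay for full boxes: green felt on its floor area, backboard and top edge, a domino on the back, of rack_2; the point is on the glass in the middle of the bay's width, 80 mm before the backboard's face, 5 mm before the rails' front ends, where the middle of a box's underside comes when it is home; x points into the bay, z up
- rack_2_empty (a point): bay for empty boxes: bare, without felt, of rack_2; the point is on the glass in the middle of the bay's width, 80 mm before the backboard's face, 5 mm before the rails' front ends, where the middle of a box's underside comes when it is home; x points into the bay, z up
- table: tempered glass table top at height 0, 1.2 m deep (x) and 1.5 m wide; origin on the glass in the middle of the working place
- timer_mid (a point): middle of the chrome game timer, 62 x 150 x 71 mm, loose, two press buttons on top; bystander
- tumbler_mid (a point): middle of the empty glass tumbler, 74 mm across, 105 mm high, loose; bystander
- saucer_mid (a point): middle of the white ceramic saucer, 146 mm across, 18 mm high, loose; bystander
- spoon_grip (a point): handle of the stainless steel spoon, 150 mm long, loose; bystander
- succulent_mid (a point): middle of the terracotta pot with a succulent, 98 mm across, pot 80 mm and plant about 135 mm high, loose; bystander

How it is judged (in metres and radians):
On the way, in this order (a step that is already met when the one before it is completed fails the run):
1. one box is held tipped by its raised pull end, its far end on the glass (((angle between box_1_heel's own z axis and vertical above 0.025 rad and height (world z) of box_1_heel below 0.012 m) or (angle between box_2_heel's own z axis and vertical above 0.025 rad and height (world z) of box_2_heel below 0.012 m))), for 0.3 s.
2. one box is home and flat in a bay of its kind (((((angle between box_1_heel's own z axis and vertical below 0.015 rad and contact force between box_1 and table above 4 N and horizontal distance between box_1 and rack_1_full below 0.007 m) or (angle between box_1_heel's own z axis and vertical below 0.015 rad and contact force between box_1 and table below 4 N and horizontal distance between box_1 and rack_1_empty below 0.007 m) or (angle between box_1_heel's own z axis and vertical below 0.015 rad and contact force between box_1 and table above 4 N and horizontal distance between box_1 and rack_2_full below 0.007 m) or (angle between box_1_heel's own z axis and vertical below 0.015 rad and contact force between box_1 and table below 4 N and horizontal distance between box_1 and rack_2_empty below 0.007 m)) and (linear speed of box_1 below 0.01 m/s and angular speed of box_1 below 0.05 rad/s)) or (((angle between box_2_heel's own z axis and vertical below 0.015 rad and contact force between box_2 and table above 4 N and horizontal distance between box_2 and rack_1_full below 0.007 m) or (angle between box_2_heel's own z axis and vertical below 0.015 rad and contact force between box_2 and table below 4 N and horizontal distance between box_2 and rack_1_empty below 0.007 m) or (angle between box_2_heel's own z axis and vertical below 0.015 rad and contact force between box_2 and table above 4 N and horizontal distance between box_2 and rack_2_full below 0.007 m) or (angle between box_2_heel's own z axis and vertical below 0.015 rad and contact force between box_2 and table below 4 N and horizontal distance between box_2 and rack_2_empty below 0.007 m)) and (linear speed of box_2 below 0.01 m/s and angular speed of box_2 below 0.05 rad/s)))), for 0.2 s.
3. with that one home, the other box is held tipped by its raised pull end, its far end on the glass (((((angle between box_1_heel's own z axis and vertical below 0.015 rad and contact force between box_1 and table above 4 N and horizontal distance between box_1 and rack_1_full below 0.007 m) or (angle between box_1_heel's own z axis and vertical below 0.015 rad and contact force between box_1 and table below 4 N and horizontal distance between box_1 and rack_1_empty below 0.007 m) or (angle between box_1_heel's own z axis and vertical below 0.015 rad and contact force between box_1 and table above 4 N and horizontal distance between box_1 and rack_2_full below 0.007 m) or (angle between box_1_heel's own z axis and vertical below 0.015 rad and contact force between box_1 and table below 4 N and horizontal distance between box_1 and rack_2_empty below 0.007 m)) and (angle between box_2_heel's own z axis and vertical above 0.025 rad and height (world z) of box_2_heel below 0.012 m)) or (((angle between box_2_heel's own z axis and vertical below 0.015 rad and contact force between box_2 and table above 4 N and horizontal distance between box_2 and rack_1_full below 0.007 m) or (angle between box_2_heel's own z axis and vertical below 0.015 rad and contact force between box_2 and table below 4 N and horizontal distance between box_2 and rack_1_empty below 0.007 m) or (angle between box_2_heel's own z axis and vertical below 0.015 rad and contact force between box_2 and table above 4 N and horizontal distance between box_2 and rack_2_full below 0.007 m) or (angle between box_2_heel's own z axis and vertical below 0.015 rad and contact force between box_2 and table below 4 N and horizontal distance between box_2 and rack_2_empty below 0.007 m)) and (angle between box_1_heel's own z axis and vertical above 0.025 rad and height (world z) of box_1_heel below 0.012 m)))), for 0.3 s.
At the end, for the whole second after the job is handed in: Both boxes stand flat (within 0.015 rad) and still, the middle of each within 7 mm of where it comes when home in a bay of either rack: a box weighing over 4 N on the glass in a green felt (full) bay, a lighter one in a bare (empty) bay (((angle between box_1_heel's own z axis and vertical below 0.015 rad and contact force between box_1 and table above 4 N and horizontal distance between box_1 and rack_1_full below 0.007 m) or (angle between box_1_heel's own z axis and vertical below 0.015 rad and contact force between box_1 and table below 4 N and horizontal distance between box_1 and rack_1_empty below 0.007 m) or (angle between box_1_heel's own z axis and vertical below 0.015 rad and contact force between box_1 and table above 4 N and horizontal distance between box_1 and rack_2_full below 0.007 m) or (angle between box_1_heel's own z axis and vertical below 0.015 rad and contact force between box_1 and table below 4 N and horizontal distance between box_1 and rack_2_empty below 0.007 m)) and ((angle between box_2_heel's own z axis and vertical below 0.015 rad and contact force between box_2 and table above 4 N and horizontal distance between box_2 and rack_1_full below 0.007 m) or (angle between box_2_heel's own z axis and vertical below 0.015 rad and contact force between box_2 and table below 4 N and horizontal distance between box_2 and rack_1_empty below 0.007 m) or (angle between box_2_heel's own z axis and vertical below 0.015 rad and contact force between box_2 and table above 4 N and horizontal distance between box_2 and rack_2_full below 0.007 m) or (angle between box_2_heel's own z axis and vertical below 0.015 rad and contact force between box_2 and table below 4 N and horizontal distance between box_2 and rack_2_empty below 0.007 m)) and linear speed of each of box_1, box_2 below 0.01 m/s and angular speed of each of box_1, box_2 below 0.05 rad/s); the robot touches nothing.
It fails at once if a box's far end is lifted more than 12 mm off the glass (height (world z) of any of box_1_heel, box_2_heel above 0.012 m).
It fails at once if a box is tipped more than 0.25 rad (pull raised about 50 mm) (angle between any of box_1_heel, box_2_heel's own z axis and vertical above 0.25 rad).
It fails at once if a box is pushed against a rack with more than 20 N (contact force between any of box_1, box_2 and rack_1 above 20 N or contact force between any of box_1, box_2 and rack_2 above 20 N).
It fails at once if a box is slammed on the glass with more than 100 N, or the fingers press on it with more than 25 N (contact force between any of box_1, box_2 and table above 100 N or contact force between the fingers and table above 25 N).
It fails at once if the timer, tumbler, saucer, spoon or succulent is moved by more than 15 mm (distance of any of timer_mid, tumbler_mid, saucer_mid, spoon_grip, succulent_mid from where it was at the start of the episode above 0.015 m).
It also fails if it takes over 58 s, if anything falls off the work surface, if the arm or the gripper's body presses on something with over 40 N, if the wrist force passes 120 N, or if a joint passes its speed limit or range.

## Working session

There is one attempt and no reset: what is moved stays moved. The work goes in short steps, Python scripts to look and compute and a shell command to move; the robot and the scene stay as the last step left them, time stands still between calls to the robot, and variables do not carry over. Pictures are saved under pics/ and viewed, at most 10 in all, crops included, and the job is handed in when it is done.

```bash
ls; mkdir -p pics; python3 - <<'E'
from rig import *
import cv2, numpy as np
np.set_printoptions(precision=4,suppress=True)
for n in("top","side"):
    im=capture(n); cv2.imwrite(f"pics/{n}0.png",cv2.resize(im[:,:,::-1],(800,500),interpolation=cv2.INTER_CUBIC)); c=camera_info(n); print(n,np.array(c["camera_matrix"]),np.array(c["pose"]))
s=observe();print(s)
E
```

```text
pics
top [[438.2326   0.     314.2784]
 [  0.     438.2326 194.7019]
 [  0.       0.       1.    ]] [[-0.0385 -0.9774  0.2078  0.3286]
 [-0.9993  0.0373 -0.01    0.052 ]
 [ 0.002  -0.208  -0.9781  1.2589]
 [ 0.      0.      0.      1.    ]]
side [[384.8642   0.     320.4462]
 [  0.     384.8642 196.4457]
 [  0.       0.       1.    ]] [[ 0.8908 -0.3207  0.322   0.2763]
 [-0.4545 -0.6274  0.6323 -0.5831]
 [-0.0008 -0.7096 -0.7046  0.7374]
 [ 0.      0.      0.      1.    ]]
{'time_s': 0.1, 'joint_pos': array([66.6352, 26.8319, -0.6632, 91.8767,  0.3442, 61.3868, -3.2276]), 'dq': array([ 0.0719, -0.0312, -0.0173, -0.1061, -0.0222, -0.029 ,  0.0008]), 'tau': array([  0.0012, -53.3528,   0.0218, -25.1968,   0.0116,   0.0043,
         0.    ]), 'position': array([ 0.2316, -0.6068,  0.2444]), 'orientation': array([[ 0.9342,  0.3566, -0.0007],
       [ 0.3566, -0.9342,  0.0015],
       [-0.0001, -0.0016, -1.    ]]), 'contact_force': array([ 0.0247, -0.0325, -0.1929]), 'ft_torque': array([ 0.0405, -0.0296,  0.005 ]), 'grip_force': 0.0, 'gripper_width': 0.08506128909346748}
```

View pics/top0.png

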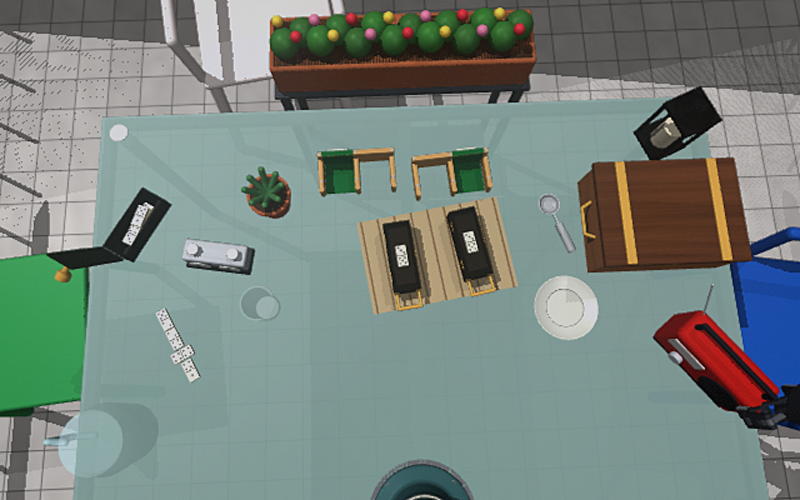

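View pics/side0.png

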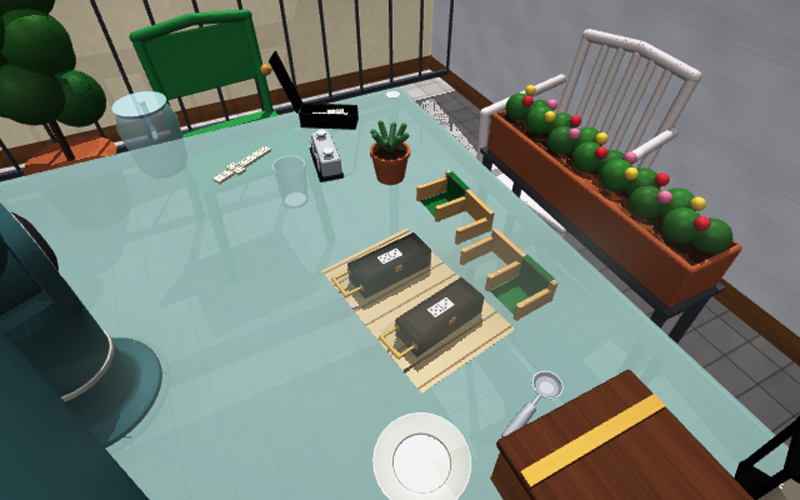

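The top view shows the left rack with felt on its left bay and the right rack with felt on its right bay, so both bare bays are inside. The pulls are near (410,305) and (481,292) of the 800-wide picture. I'll enlarge the work area in both views.

```bash
cat > h.py <<'E'
from rig import *
import cv2, numpy as np
np.set_printoptions(precision=4,suppress=True)
def crop(n,x0,y0,w,h,k,f,grid=20):
    im=capture(n)[y0:y0+h,x0:x0+w,::-1]
    im=cv2.resize(im,None,fx=k,fy=k,interpolation=cv2.INTER_CUBIC)
    for u in range((x0//grid+1)*grid,x0+w,grid):
        p=int((u-x0+.5)*k);cv2.line(im,(p,0),(p,8),(0,0,255),1);cv2.putText(im,str(u),(p+2,10),0,.35,(0,0,255),1)
    for v in range((y0//grid+1)*grid,y0+h,grid):
        p=int((v-y0+.5)*k);cv2.line(im,(0,p),(8,p),(0,0,255),1);cv2.putText(im,str(v),(10,p+4),0,.35,(0,0,255),1)
    cv2.imwrite(f,im)
def toworld(n,u,v,z):
    c=camera_info(n);K=np.array(c["camera_matrix"]);T=np.array(c["pose"])
    d=T[:3,:3]@np.linalg.inv(K)@[u,v,1.];o=T[:3,3]
    return o+d*(z-o[2])/d[2]
def topix(n,p):
    c=camera_info(n);K=np.array(c["camera_matrix"]);T=np.array(c["pose"])
    q=K@(T[:3,:3].T@(np.asarray(p)-T[:3,3]));return q[:2]/q[2]
E
python3 - <<'E'
from h import *
crop("top",248,114,160,136,4.4,"pics/topc.png")
crop("side",256,130,200,150,4,"pics/sidec.png")
E
```

```text
(no output)
```

View pics/topc.png

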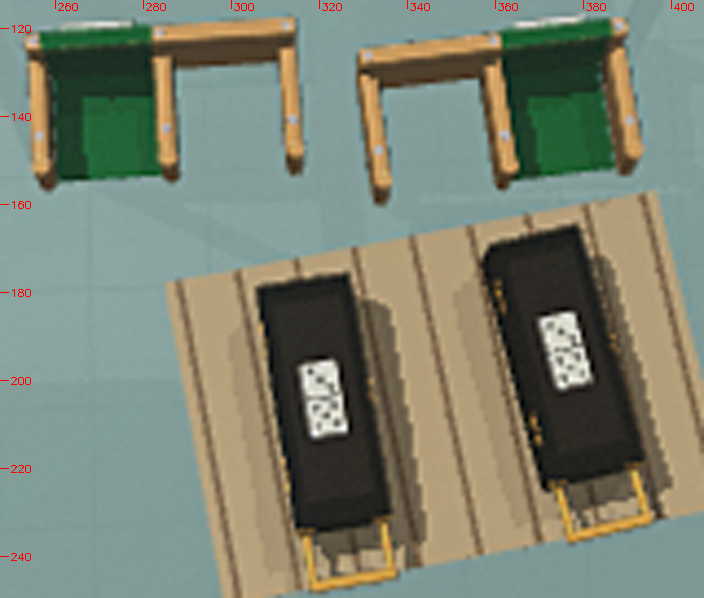

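View pics/sidec.png

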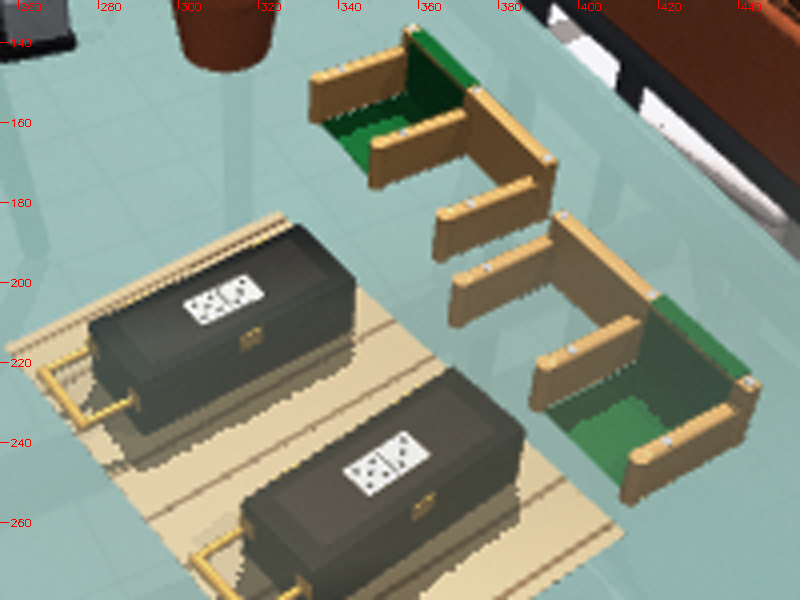

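Top crop: the bars run (314,587)–(396,573) and (572,540)–(653,519). The rail screws and front ends read clearly, felt is on the outer bays, and the box lids' far edges are at (258,289)–(348,274) and (485,247)–(579,227). The side crop agrees.

```bash
cat > m.py <<'E'
from h import *
T=lambda X,Y,z: toworld("top",248+X/4.4-.5,114+Y/4.4-.5,z)
S=lambda X,Y,z: toworld("side",256+X/4-.5,130+Y/4-.5,z)
for n,a in dict(L=[(314,587),(396,573),(258,289),(348,274)],R=[(572,540),(653,519),(485,247),(579,227)]).items():
    p=[T(*a[0],.03),T(*a[1],.03),T(*a[2],.048),T(*a[3],.048)]
    b=(p[0]+p[1])/2;f=(p[2]+p[3])/2;d=f-b
    print(n,"bar",b[:2],"len",np.linalg.norm(p[0]-p[1]),"far",f[:2],"dist",np.linalg.norm(d[:2]),"w",np.linalg.norm(p[2]-p[3]),"yaw",np.degrees(np.arctan2(d[1],d[0])))
print("Lbar side",(S(42,372,.03)+S(82,427,.03))[:2]/2)
for n,t,s,f in [("L",[(39,135),(166,128),(292,119)],[(341,68),(404,132),(471,204)],[(44,176),(169,170),(294,163)]),("R",[(378,150),(499,136),(630,120)],[(487,267),(571,349),(667,441)],[(382,192),(507,178),(632,165)])]:
    A=np.array([T(*q,.04) for q in t]);B=np.array([S(*q,.04) for q in s]);F=np.array([T(*q,.04) for q in f])
    print(n,"top\n",A[:,:2],"\nside\n",B[:,:2],"\nfront\n",F[:,:2])
    for M in(A,B,F):
        d=M[0]-M[2];print("yaw",np.degrees(np.arctan2(-d[0],d[1])),"len",np.linalg.norm(d),"mean",M.mean(0)[:2])
E
python3 m.py
```

```text
L bar [0.4434 0.0061] len 0.052965294011124084 far [0.6357 0.0317] dist 0.1939604411693501 w 0.05913905963384873 yaw 7.586249232877273
R bar [ 0.4693 -0.1599] len 0.05400387732152871 far [ 0.6598 -0.1184] dist 0.19502331197595965 w 0.06300810343005808 yaw 12.299754038068556
Lbar side [0.4428 0.0062]
L top
 [[0.7443 0.2024]
 [0.746  0.1182]
 [0.7491 0.0345]] 
side
 [[0.7438 0.2022]
 [0.7474 0.1175]
 [0.7488 0.0323]] 
front
 [[0.7158 0.1994]
 [0.7168 0.117 ]
 [0.7185 0.0344]]
yaw 1.6302092229741294 len 0.1679403456387872 mean [0.7464 0.1184]
yaw 1.6783445434579098 len 0.16990747152501948 mean [0.7467 0.1174]
yaw 0.9380487304697932 len 0.16506538419289477 mean [0.7171 0.1169]
R top
 [[ 0.7254 -0.0215]
 [ 0.7321 -0.1021]
 [ 0.7399 -0.1897]] 
side
 [[ 0.7255 -0.0231]
 [ 0.7322 -0.1064]
 [ 0.7398 -0.1907]] 
front
 [[ 0.6964 -0.0227]
 [ 0.7029 -0.1056]
 [ 0.7087 -0.1887]]
yaw 4.9202087868689315 len 0.16880735854818288 mean [ 0.7325 -0.1044]
yaw 4.907032641691432 len 0.16816509213505695 mean [ 0.7325 -0.1067]
yaw 4.235528567814058 len 0.1663722874419376 mean [ 0.7027 -0.1057]
```

```bash
cat > p.py <<'E'
# python3 p.py x y z yaw n : rows for a straight world path; yaw = direction of tool y, kept tool-down
import sys
from h import *
from scipy.spatial.transform import Rotation as Rn
x,y,z,yaw,n=map(float,sys.argv[1:6]);n=int(n)
s=observe();R0=np.array(s["orientation"]);p=np.array(s["position"])
c,sn=np.cos(np.radians(yaw)),np.sin(np.radians(yaw))
Y=np.array([c,sn,0]);Z=np.array([0,0,-1.]);G=np.c_[np.cross(Y,Z),Y,Z]
rv=Rn.from_matrix(R0.T@G).as_rotvec(degrees=True)/n;dR=Rn.from_rotvec(rv,degrees=True).as_matrix()
d=(np.array([x,y,z])-p)/n
print("pos",p,"yaw_y",np.degrees(np.arctan2(R0[1,1],R0[0,1])),"F",s["contact_force"],"t",s["time_s"],"w",s["gripper_width"],"rot",rv.round(2),"world step",d)
R=R0
for i in range(n): print((R.T@d).round(4).tolist());R=R@dR
E
python3 p.py .469 -.160 .11 12.3 12
```

```text
pos [ 0.2317 -0.6069  0.2447] yaw_y -69.10389950917003 F [-0.6214 -0.1861  0.0392] t 0.2 w 0.08512280957076275 rot [-0.   -0.   -6.78] world step [ 0.0198  0.0372 -0.0112]
[0.0318, -0.0277, 0.0113]
[0.0348, -0.0238, 0.0112]
[0.0374, -0.0195, 0.0112]
[0.0394, -0.015, 0.0112]
[0.0409, -0.0102, 0.0112]
[0.0418, -0.0053, 0.0112]
[0.0422, -0.0003, 0.0112]
[0.0419, 0.0047, 0.0112]
[0.0411, 0.0096, 0.0112]
[0.0396, 0.0144, 0.0112]
[0.0377, 0.0189, 0.0112]
[0.0352, 0.0233, 0.0112]
```

```bash
python3 -m creep '[{"rot":[0,0,-6.8],"xyz":[0.032,-0.028,0.006],"grip":0.28},{"rot":[0,0,-6.8],"xyz":[0.035,-0.024,0.006],"grip":0.28},{"rot":[0,0,-6.8],"xyz":[0.037,-0.020,0.006],"grip":0.28},{"rot":[0,0,-6.8],"xyz":[0.039,-0.015,0.006],"grip":0.28},{"rot":[0,0,-6.8],"xyz":[0.041,-0.010,0.011],"grip":0.28},{"rot":[0,0,-6.8],"xyz":[0.042,-0.005,0.011],"grip":0.28},{"rot":[0,0,-6.8],"xyz":[0.042,0,0.011],"grip":0.28},{"rot":[0,0,-6.8],"xyz":[0.042,0.005,0.011],"grip":0.28}]' 40; python3 p.py .469 -.160 .10 12.3 5
```

```text
time_s: 1.0
position: [0.3906, -0.3076, 0.1771]
orientation: [[0.249, 0.968, 0.0], [0.968, -0.249, -0.0], [-0.0, 0.0, -1.0]]
contact_force: [0.8, -0.2, 0.4]
gripper_width: 0.0239
grip_force: 0.0
pos [ 0.3906 -0.3076  0.1771] yaw_y -14.442401297682478 F [ 0.8064 -0.1755  0.3873] t 1.0 w 0.02386887744421973 rot [ 0.    0.01 -5.35] world step [ 0.0157  0.0295 -0.0154]
[0.0325, 0.0078, 0.0154]
[0.0316, 0.0108, 0.0154]
[0.0305, 0.0137, 0.0154]
[0.0291, 0.0165, 0.0154]
[0.0274, 0.0191, 0.0154]
```

```bash
python3 -m creep '[{"rot":[0,0,-5.3],"xyz":[0.0325,0.008,0.015],"grip":0.28},{"rot":[0,0,-5.3],"xyz":[0.0315,0.011,0.015],"grip":0.28},{"rot":[0,0,-5.3],"xyz":[0.0305,0.0135,0.015],"grip":0.28},{"rot":[0,0,-5.3],"xyz":[0.029,0.0165,0.015],"grip":0.28},{"rot":[0,0,-5.3],"xyz":[0.0275,0.019,0.015],"grip":0.28},{"rot":[0,0,0],"xyz":[0,0,0],"grip":0.28},{"rot":[0,0,0],"xyz":[0,0,0],"grip":0.28}]'; python3 p.py .469 -.160 .025 12.3 3
python3 -c "
from h import *
crop('side',240,130,200,150,4,'pics/s2.png')"
```

```text
time_s: 1.7
position: [0.4693, -0.1615, 0.1018]
orientation: [[-0.206, 0.979, -0.001], [0.979, 0.206, 0.0], [0.001, -0.001, -1.0]]
contact_force: [-0.8, -1.2, 0.6]
gripper_width: 0.0241
grip_force: 0.0
pos [ 0.4693 -0.1615  0.1018] yaw_y 11.860349199740847 F [-0.7709 -1.1686  0.6363] t 1.7 w 0.024063617573805086 rot [-0.02 -0.01 -0.15] world step [-0.0001  0.0005 -0.0256]
[0.0005, 0.0, 0.0256]
[0.0005, 0.0, 0.0256]
[0.0005, 0.0, 0.0256]
```

View pics/s2.png

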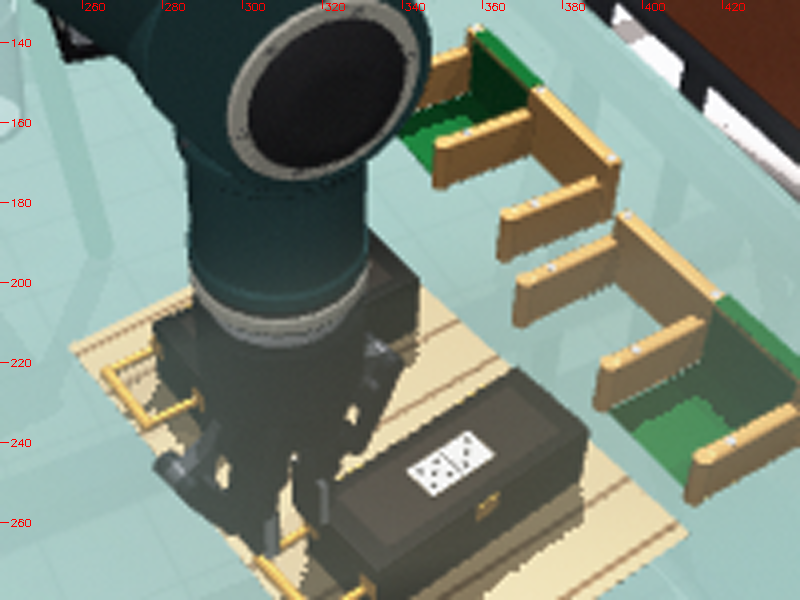

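The fingers hang at about (275,555) and (320,500) in the crop, either side of the right box's bar. I'm going down and closing.

```bash
python3 -m creep '[{"rot":[0,0,0],"xyz":[0.001,0,0.03],"grip":0.28},{"rot":[0,0,0],"xyz":[0,0,0.03],"grip":0.28},{"rot":[0,0,0],"xyz":[0,0,0.014],"grip":0.28},{"rot":[0,0,0],"xyz":[0,0,0],"grip":0.28},{"rot":[0,0,0],"xyz":[0,0,0],"grip":0.0},{"rot":[0,0,0],"xyz":[0,0,0],"grip":0.0},{"rot":[0,0,0],"xyz":[0,0,0],"grip":0.0}]' 40
```

```text
time_s: 2.45
position: [0.47, -0.1616, 0.0293]
orientation: [[-0.204, 0.979, 0.002], [0.979, 0.204, -0.001], [-0.001, 0.002, -1.0]]
contact_force: [1.6, -0.3, -2.9]
gripper_width: 0.0064
grip_force: 39.0
```

```bash
cat > f.py <<'E'
from h import *
F=[]
for i in range(8):
    capture("top");s=observe();F.append(s["contact_force"])
F=np.array(F);print("t",s["time_s"],"pos",np.array(s["position"]),"F",F.mean(0),"sd",F.std(0),"w",s["gripper_width"])
E
python3 -m creep '[{"rot":[0,0,0],"xyz":[0,0.0005,-0.004],"grip":0.0},{"rot":[0,0,0],"xyz":[0,0.0005,-0.004],"grip":0.0},{"rot":[0,0,0],"xyz":[0,0.0005,-0.004],"grip":0.0},{"rot":[0,0,0],"xyz":[0,0.0005,-0.004],"grip":0.0},{"rot":[0,0,0],"xyz":[0,0,-0.004],"grip":0.0},{"rot":[0,0,0],"xyz":[0,0,0],"grip":0.0},{"rot":[0,0,0],"xyz":[0,0,0],"grip":0.0}]'; python3 f.py
```

```text
time_s: 3.15
position: [0.4709, -0.1607, 0.0483]
orientation: [[-0.204, 0.979, -0.0], [0.979, 0.204, -0.0], [0.0, -0.0, -1.0]]
contact_force: [1.7, 0.7, -3.9]
gripper_width: 0.0065
grip_force: 38.9
t 3.55 pos [ 0.4709 -0.1607  0.0481] F [ 1.5876 -0.2747 -4.2775] sd [0.4796 0.4345 0.5647] w 0.0064242127155431155
```

−4.3 N on the pull means the right box is full, so it goes to the right rack's felt bay. I'm lining it up first, still tipped.

```bash
python3 p.py .4913 -.1676 .048 4.9 7
```

```text
pos [ 0.4709 -0.1607  0.0481] yaw_y 11.793951263082842 F [ 0.5331 -0.7394 -4.9189] t 3.55 w 0.0064242127155431155 rot [-0.01 -0.    0.98] world step [ 0.0029 -0.001  -0.    ]
[-0.0016, 0.0027, 0.0]
[-0.0015, 0.0027, 0.0]
[-0.0015, 0.0027, 0.0]
[-0.0014, 0.0027, 0.0]
[-0.0014, 0.0028, 0.0]
[-0.0013, 0.0028, 0.0]
[-0.0013, 0.0028, 0.0]
```

```bash
python3 -m creep '[{"rot":[0,0,1],"xyz":[-0.0015,0.0027,0],"grip":0.0},{"rot":[0,0,1],"xyz":[-0.0015,0.0027,0],"grip":0.0},{"rot":[0,0,1],"xyz":[-0.0015,0.0027,0],"grip":0.0},{"rot":[0,0,1],"xyz":[-0.0015,0.0028,0],"grip":0.0},{"rot":[0,0,1],"xyz":[-0.0013,0.0028,0],"grip":0.0},{"rot":[0,0,1],"xyz":[-0.0013,0.0028,0],"grip":0.0},{"rot":[0,0,0.9],"xyz":[-0.0013,0.0028,0],"grip":0.0},{"rot":[0,0,0],"xyz":[0,0,0],"grip":0.0}]' 60;  python3 p.py .4913 -.1676 .048 4.9 7|head -1
python3 -c "
from h import *
crop('top',320,114,110,136,4.4,'pics/t3.png')"
```

```text
time_s: 4.35
position: [0.4927, -0.1677, 0.0484]
orientation: [[-0.085, 0.996, 0.001], [0.996, 0.085, -0.0], [-0.0, 0.001, -1.0]]
contact_force: [0.1, 1.2, -4.9]
gripper_width: 0.0053
grip_force: 58.7
pos [ 0.4927 -0.1677  0.0484] yaw_y 4.859990176674068 F [ 0.1322  1.233  -4.8831] t 4.35 w 0.005305520737582663 rot [ 0.01  0.   -0.01] world step [-0.0002  0.     -0.0001]
```

View pics/t3.png

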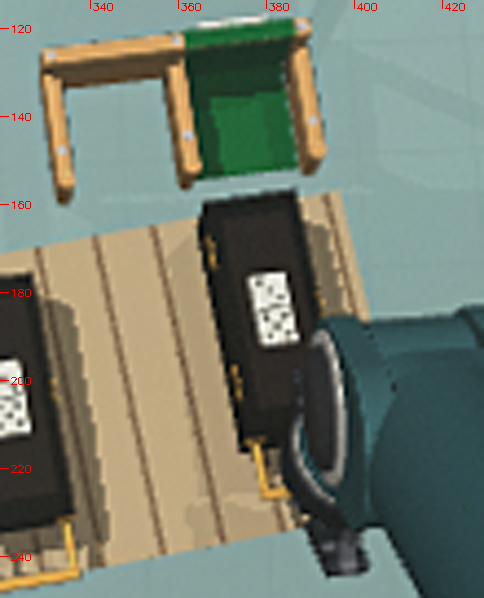

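The box sits tipped just before the felt bay. Its lid's far edge runs (202,205)–(296,190), and the bay's rail fronts are near (190,178) and (316,163).

```bash
python3 - <<'E'
from h import *
T=lambda X,Y,z: toworld("top",320+X/4.4-.5,114+Y/4.4-.5,z)
a,b=T(202,205,.048),T(296,190,.048)
print(a,b,(a+b)/2,np.degrees(np.arctan2(-(a-b)[0],(a-b)[1])))
d=T(252,276,.058)-T(264,348,.063);e=T(284,271,.058)-T(299,341,.063)
print("domino yaw",np.degrees(np.arctan2(d[1],d[0])),np.degrees(np.arctan2(e[1],e[0])))
w,W=T(190,180,.04),T(316,165,.04);print(w,W,(w+W)/2)
E
python3 p.py .4913 -.1676 .048 4.9 7|head -1
```

```text
[ 0.6818 -0.1111  0.048 ] [ 0.6896 -0.1732  0.048 ] [ 0.6857 -0.1422  0.048 ] 7.206603489164717
domino yaw 4.240592259085544 6.441241522209236
[ 0.7015 -0.1054  0.04  ] [ 0.7087 -0.1892  0.04  ] [ 0.7051 -0.1473  0.04  ]
pos [ 0.4927 -0.1676  0.0484] yaw_y 4.8851852879444415 F [ 0.694   1.8947 -4.1195] t 4.4 w 0.0055129436585965325 rot [ 0.01  0.   -0.  ] world step [-0.0002  0.     -0.0001]
```

```bash
python3 -m creep '[{"rot":[0,0,0.8],"xyz":[-0.001,0.002,0],"grip":0.0},{"rot":[0,0,0.7],"xyz":[-0.001,0.002,0],"grip":0.0},{"rot":[0,0,0],"xyz":[0,0.005,0],"grip":0.0},{"rot":[0,0,0],"xyz":[0.0002,0.008,0],"grip":0.0},{"rot":[0,0,0],"xyz":[0.0002,0.008,0],"grip":0.0},{"rot":[0,0,0],"xyz":[0.0002,0.008,0],"grip":0.0},{"rot":[0,0,0],"xyz":[0.0002,0.004,0],"grip":0.0},{"rot":[0,0,0],"xyz":[0,0,0],"grip":0.0}]' 60;  python3 f.py
python3 -c "
from h import *
crop('top',320,104,110,136,4.4,'pics/t4.png')"
```

```text
time_s: 5.2
position: [0.5305, -0.1663, 0.0484]
orientation: [[-0.06, 0.998, 0.003], [0.998, 0.06, 0.0], [-0.0, 0.003, -1.0]]
contact_force: [2.1, -0.7, -4.2]
gripper_width: 0.0054
grip_force: 58.4
t 5.6 pos [ 0.5292 -0.1665  0.0485] F [ 2.0082 -0.0301 -4.5414] sd [0.6452 0.5403 0.4959] w 0.00558210305022517
```

View pics/t4.png

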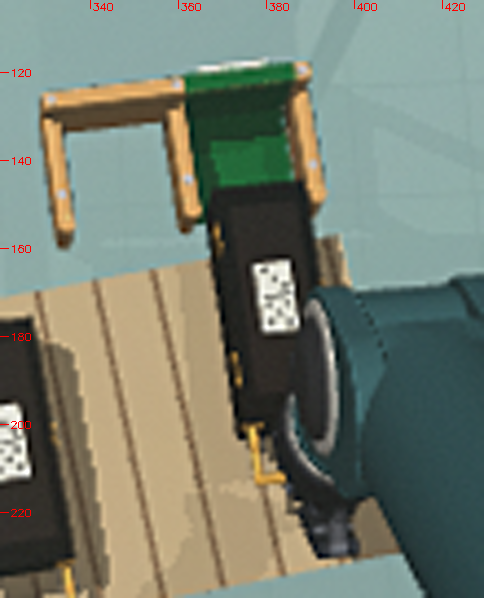

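The far end has entered the bay: lid edge (212,195)–(306,183), rails either side. Checking how far off centre it is.

```bash
python3 - <<'E'
from h import *
T=lambda X,Y,z: toworld("top",320+X/4.4-.5,104+Y/4.4-.5,z)
a,b=T(212,195,.049),T(306,183,.049)
m=(a+b)/2;print(a,b,m,np.degrees(np.arctan2(-(a-b)[0],(a-b)[1])))
o=np.array([.7016,-.1478]);t=np.radians(4.9)
for q in(m[:2],): d=q-o;print("along",d@[np.cos(t),np.sin(t)],"left",d@[-np.sin(t),np.cos(t)])
E
```

```text
[ 0.718  -0.1199  0.049 ] [ 0.7239 -0.1822  0.049 ] [ 0.721 -0.151  0.049] 5.408286019593666
along 0.019041867475603904 left -0.004861356139356528
```

```bash
python3 -m creep '[{"rot":[0,0,-0.5],"xyz":[0.001,0.003,0],"grip":0.0},{"rot":[0,0,0],"xyz":[0.0012,0.006,0],"grip":0.0},{"rot":[0,0,0],"xyz":[0.001,0.008,0],"grip":0.0},{"rot":[0,0,0],"xyz":[0.0002,0.008,0],"grip":0.0},{"rot":[0,0,0],"xyz":[0.0002,0.008,0],"grip":0.0},{"rot":[0,0,0],"xyz":[0.0002,0.008,0],"grip":0.0},{"rot":[0,0,0],"xyz":[0.0002,0.005,0],"grip":0.0},{"rot":[0,0,0],"xyz":[0,0,0],"grip":0.0}]';  python3 f.py
python3 -c "
from h import *
crop('top',320,104,110,136,4.4,'pics/t5.png')"
```

```text
time_s: 6.45
position: [0.5762, -0.159, 0.0484]
orientation: [[-0.069, 0.998, 0.003], [0.998, 0.069, 0.0], [0.0, 0.003, -1.0]]
contact_force: [2.2, 0.5, -4.5]
gripper_width: 0.0057
grip_force: 58.5
t 6.85 pos [ 0.5748 -0.1594  0.0486] F [ 1.8586  0.2555 -4.1566] sd [0.3674 0.4968 0.5787] w 0.005682404165274344
```

View pics/t5.png

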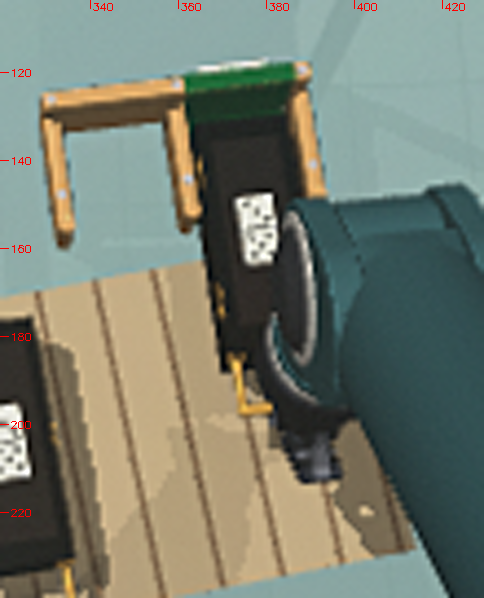

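The box is inside the bay with a gap of roughly 10 mm to the backboard (lid edge at row ~118 in the crop). I'm creeping on while watching the force.

```bash
python3 -m creep '[{"rot":[0,0,0],"xyz":[0.0001,0.003,0],"grip":0.0},{"rot":[0,0,0],"xyz":[0,0.003,0],"grip":0.0},{"rot":[0,0,0],"xyz":[0,0.002,0],"grip":0.0},{"rot":[0,0,0],"xyz":[0,0,0],"grip":0.0}]';  python3 -m creep '[{"rot":[0,0,0],"xyz":[0,0.001,0],"grip":0.0},{"rot":[0,0,0],"xyz":[0,0.001,0],"grip":0.0},{"rot":[0,0,0],"xyz":[0,0,0],"grip":0.0}]' | grep -E "pos|cont"; python3 f.py
```

```text
time_s: 7.3
position: [0.5823, -0.1587, 0.048]
orientation: [[-0.068, 0.998, -0.001], [0.998, 0.068, 0.0], [0.0, -0.001, -1.0]]
contact_force: [-2.7, -0.1, -3.6]
gripper_width: 0.0057
grip_force: 58.7
position: [0.5845, -0.1586, 0.0482]
contact_force: [-2.6, -0.9, -3.9]
t 8.0 pos [ 0.5845 -0.1586  0.0483] F [-2.0067 -0.3064 -3.4628] sd [0.5484 0.5173 0.4986] w 0.005485049559188916
```

```bash
python3 -m creep '[{"rot":[0,0,0],"xyz":[0,0,0.003],"grip":0.0},{"rot":[0,0,0],"xyz":[0,0,0.003],"grip":0.0},{"rot":[0,0,0],"xyz":[0,0,0.003],"grip":0.0},{"rot":[0,0,0],"xyz":[0,0,0.003],"grip":0.0},{"rot":[0,0,0],"xyz":[0,0,0.003],"grip":0.0},{"rot":[0,0,0],"xyz":[0,0,0.002],"grip":0.0},{"rot":[0,0,0],"xyz":[0,0,0.001],"grip":0.0},{"rot":[0,0,0],"xyz":[0,0,0],"grip":0.0}]';  python3 f.py
```

```text
time_s: 8.8
position: [0.5844, -0.1586, 0.0301]
orientation: [[-0.068, 0.998, -0.0], [0.998, 0.068, -0.0], [0.0, -0.0, -1.0]]
contact_force: [-2.9, -0.6, -3.3]
gripper_width: 0.0053
grip_force: 58.8
t 9.2 pos [ 0.5845 -0.1586  0.0304] F [-2.6303 -0.0082 -2.3504] sd [0.4653 0.2789 0.4965] w 0.005272449457022729
```

```bash
python3 -m creep '[{"rot":[0,0,0],"xyz":[0,0,0.001],"grip":0.0},{"rot":[0,0,0],"xyz":[0,0,0.001],"grip":0.0},{"rot":[0,0,0],"xyz":[0,0.0015,0],"grip":0.0},{"rot":[0,0,0],"xyz":[0,0.0015,0],"grip":0.0},{"rot":[0,0,0],"xyz":[0,0,0],"grip":0.0}]' |grep -E "pos|cont"; python3 f.py;  python3 -m creep '[{"rot":[0,0,0],"xyz":[0,0.001,0],"grip":0.0},{"rot":[0,0,0],"xyz":[0,0.001,0],"grip":0.0},{"rot":[0,0,0],"xyz":[0,0,0],"grip":0.0}]' |grep -E "pos|cont"; python3 f.py
```

```text
position: [0.5852, -0.1588, 0.0292]
contact_force: [-11.6, 0.4, 12.9]
t 10.1 pos [ 0.5852 -0.1588  0.0293] F [-12.2706   0.0514  12.1684] sd [0.4954 0.5389 0.5774] w 0.005785049146255398
position: [0.5875, -0.1589, 0.0293]
contact_force: [-10.9, 0.1, 11.0]
t 10.8 pos [ 0.5875 -0.1589  0.0293] F [-11.3726  -0.2762  11.1808] sd [0.4133 0.4892 0.468 ] w 0.005403911203200386
```

```bash
python3 -m creep '[{"rot":[0,0,0],"xyz":[0,0,-0.0015],"grip":0.0},{"rot":[0,0,0],"xyz":[0,0,0],"grip":0.0}]' |grep -E "pos|cont"; python3 f.py;  python3 -m creep '[{"rot":[0,0,0],"xyz":[0,0.001,0],"grip":0.0},{"rot":[0,0,0],"xyz":[0,0.001,0],"grip":0.0},{"rot":[0,0,0],"xyz":[0,0,0],"grip":0.0}]' |grep -E "pos|cont"; python3 f.py
```

```text
position: [0.5896, -0.1583, 0.03]
contact_force: [-3.1, -0.4, -2.3]
t 11.4 pos [ 0.5896 -0.1583  0.0297] F [-2.9248 -0.4543 -2.5084] sd [0.4094 0.304  0.4751] w 0.005355981763357615
position: [0.5915, -0.158, 0.0297]
contact_force: [-2.2, 0.0, -3.6]
t 12.1 pos [ 0.5915 -0.1581  0.0298] F [-2.4623 -0.1156 -2.6641] sd [0.7107 0.6394 0.413 ] w 0.005638888075149341
```

```bash
for i in 1 ; do python3 -m creep '[{"rot":[0,0,0],"xyz":[0,0.001,0],"grip":0.0},{"rot":[0,0,0],"xyz":[0,0,0],"grip":0.0}]' |grep -E "pos|cont"; python3 -m creep '[{"rot":[0,0,0],"xyz":[0,0.001,0],"grip":0.0},{"rot":[0,0,0],"xyz":[0,0,0],"grip":0.0}]' |grep -E "pos|cont";python3 -m creep '[{"rot":[0,0,0],"xyz":[0,0.001,0],"grip":0.0},{"rot":[0,0,0],"xyz":[0,0,0],"grip":0.0}]' |grep -E "pos|cont"; done; python3 f.py
python3 -c "
from h import *
crop('top',320,104,110,136,4.4,'pics/t6.png')"
```

```text
position: [0.5923, -0.1581, 0.0297]
contact_force: [-2.6, -1.1, -2.6]
position: [0.5934, -0.158, 0.0297]
contact_force: [-2.5, -0.1, -2.5]
position: [0.5945, -0.1579, 0.0298]
contact_force: [-3.0, -0.6, -3.1]
t 13.1 pos [ 0.5945 -0.1579  0.0298] F [-2.3524 -0.4079 -2.5983] sd [0.463  0.3383 0.4778] w 0.005217766357328883
```

```bash
python3 -m creep '[{"rot":[0,0,0],"xyz":[0,0.001,0],"grip":0.0},{"rot":[0,0,0],"xyz":[0,0,0],"grip":0.0}]' |grep -E "pos|cont"; python3 -m creep '[{"rot":[0,0,0],"xyz":[0,0.0008,0],"grip":0.0},{"rot":[0,0,0],"xyz":[0,0,0],"grip":0.0}]' |grep -E "pos|cont"; python3 f.py
```

```text
position: [0.5948, -0.158, 0.0295]
contact_force: [-4.9, -0.5, -2.9]
position: [0.5948, -0.1581, 0.0294]
contact_force: [-6.2, -0.1, -1.7]
t 13.95 pos [ 0.5948 -0.1581  0.0294] F [-5.9914 -0.5203 -1.1189] sd [0.6932 0.6318 0.605 ] w 0.005597185966164602
```

View pics/t6.png

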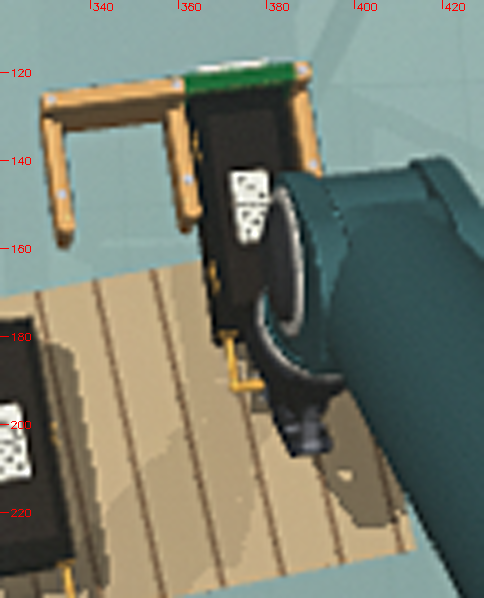

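Contact with the backboard: the tool stopped at x=0.5948 and the force rose. The lid's far edge sits at the board in the picture. I'm easing down, releasing and rising.

```bash
python3 -m creep '[{"rot":[0,0,0],"xyz":[0,0,0.0007],"grip":0.0},{"rot":[0,0,0],"xyz":[0,0,0],"grip":0.1},{"rot":[0,0,0],"xyz":[0,0,0],"grip":0.28},{"rot":[0,0,0],"xyz":[0,0,0],"grip":0.28},{"rot":[0,0,0],"xyz":[0,0,-0.02],"grip":0.28},{"rot":[0,0,0],"xyz":[0,0,-0.03],"grip":0.28},{"rot":[0,0,0],"xyz":[0,0,-0.03],"grip":0.28},{"rot":[0,0,0],"xyz":[0,0,0],"grip":0.28}]' 40; python3 p.py .4434 .0061 .1 7.6 6
```

```text
time_s: 14.75
position: [0.6005, -0.158, 0.1142]
orientation: [[-0.068, 0.998, 0.011], [0.998, 0.068, -0.002], [-0.003, 0.01, -1.0]]
contact_force: [0.7, -0.5, 0.2]
gripper_width: 0.0238
grip_force: 0.0
pos [ 0.6005 -0.158   0.1142] yaw_y 3.918936913919183 F [ 0.7417 -0.5233  0.1938] t 14.75 w 0.02375555090907504 rot [ 0.1   0.03 -0.61] world step [-0.0262  0.0273 -0.0024]
[0.0291, -0.0243, 0.002]
[0.0293, -0.024, 0.0021]
[0.0296, -0.0236, 0.0021]
[0.0298, -0.0233, 0.0022]
[0.0301, -0.023, 0.0023]
[0.0303, -0.0227, 0.0023]
```

```bash
python3 -m creep '[{"rot":[0.1,0,-0.6],"xyz":[0.029,-0.024,0.002],"grip":0.28},{"rot":[0.1,0,-0.6],"xyz":[0.0293,-0.024,0.002],"grip":0.28},{"rot":[0.1,0,-0.6],"xyz":[0.0296,-0.0236,0.002],"grip":0.28},{"rot":[0.1,0,-0.6],"xyz":[0.0298,-0.0233,0.002],"grip":0.28},{"rot":[0.1,0,-0.6],"xyz":[0.03,-0.023,0.002],"grip":0.28},{"rot":[0.1,0,-0.6],"xyz":[0.0303,-0.0227,0.002],"grip":0.28},{"rot":[0,0,0],"xyz":[0,0,0],"grip":0.28},{"rot":[0,0,0],"xyz":[0,0,0],"grip":0.28}]'; python3 p.py .4434 .0061 .0275 7.6 3; python3 f.py
```

```text
time_s: 15.55
position: [0.44, 0.0068, 0.0979]
orientation: [[-0.132, 0.991, -0.009], [0.991, 0.132, -0.001], [0.0, -0.009, -1.0]]
contact_force: [0.7, 0.6, 1.6]
gripper_width: 0.0239
grip_force: 0.0
pos [0.44   0.0068 0.0979] yaw_y 7.603204941363649 F [0.71   0.598  1.5581] t 15.55 w 0.023854541637827232 rot [-0.17 -0.01  0.  ] world step [ 0.0011 -0.0002 -0.0235]
[-0.0004, 0.0013, 0.0235]
[-0.0004, 0.0012, 0.0235]
[-0.0004, 0.0011, 0.0235]
t 15.95 pos [0.4397 0.0057 0.0976] F [ 0.2772  0.1738 -0.3979] sd [0.5915 0.493  0.4651] w 0.02373034818607978
```

```bash
python3 -m creep '[{"rot":[-0.25,0,0],"xyz":[0,0.0018,0.025],"grip":0.28},{"rot":[-0.25,0,0],"xyz":[0,0.0018,0.03],"grip":0.28},{"rot":[0,0,0],"xyz":[0,0,0.0145],"grip":0.28},{"rot":[0,0,0],"xyz":[0,0,0],"grip":0.28},{"rot":[0,0,0],"xyz":[0,0,0],"grip":0.0},{"rot":[0,0,0],"xyz":[0,0,0],"grip":0.0},{"rot":[0,0,0],"xyz":[0,0,0],"grip":0.0}]' 40;  python3 -m creep '[{"rot":[0,0,0],"xyz":[0,0.0005,-0.004],"grip":0.0},{"rot":[0,0,0],"xyz":[0,0.0005,-0.004],"grip":0.0},{"rot":[0,0,0],"xyz":[0,0.0005,-0.004],"grip":0.0},{"rot":[0,0,0],"xyz":[0,0.0005,-0.004],"grip":0.0},{"rot":[0,0,0],"xyz":[0,0,-0.004],"grip":0.0},{"rot":[0,0,0],"xyz":[0,0,0],"grip":0.0},{"rot":[0,0,0],"xyz":[0,0,0],"grip":0.0}]'; python3 f.py
```

```text
time_s: 16.65
position: [0.4431, 0.0065, 0.029]
orientation: [[-0.13, 0.992, -0.0], [0.992, 0.13, 0.0], [0.0, -0.0, -1.0]]
contact_force: [0.7, 0.5, -1.0]
gripper_width: 0.0064
grip_force: 38.9
time_s: 17.35
position: [0.4444, 0.0068, 0.0482]
orientation: [[-0.13, 0.991, -0.002], [0.991, 0.13, 0.0], [0.0, -0.002, -1.0]]
contact_force: [-0.4, -0.1, -2.0]
gripper_width: 0.0065
grip_force: 38.9
t 17.75 pos [0.4444 0.0069 0.048 ] F [ 0.1895 -0.1261 -1.6294] sd [0.3366 0.4168 0.4496] w 0.006382235518712156
```

About 1.6 N on the pull means the left box is empty. It goes to the left rack's bare (right) bay.

```bash
python3 p.py .505 .0687 .048 1.4 8
```

```text
pos [0.4444 0.0069 0.048 ] yaw_y 7.498137772445506 F [ 0.0306  0.3289 -2.0073] t 17.75 w 0.006382235518712156 rot [-0.02 -0.    0.76] world step [ 0.0076  0.0077 -0.    ]
[0.0067, 0.0085, -0.0]
[0.0068, 0.0084, -0.0]
[0.0069, 0.0083, -0.0]
[0.007, 0.0082, -0.0]
[0.0071, 0.0082, -0.0]
[0.0072, 0.0081, -0.0]
[0.0073, 0.008, -0.0]
[0.0074, 0.0079, 0.0]
```

```bash
python3 -m creep '[{"rot":[0,0,0.8],"xyz":[0.0067,0.0085,0],"grip":0.0},{"rot":[0,0,0.8],"xyz":[0.0068,0.0084,0],"grip":0.0},{"rot":[0,0,0.8],"xyz":[0.0069,0.0083,0],"grip":0.0},{"rot":[0,0,0.8],"xyz":[0.007,0.0082,0],"grip":0.0},{"rot":[0,0,0.7],"xyz":[0.0071,0.0082,0],"grip":0.0},{"rot":[0,0,0.7],"xyz":[0.0072,0.0081,0],"grip":0.0},{"rot":[0,0,0.7],"xyz":[0.0073,0.008,0],"grip":0.0},{"rot":[0,0,0.7],"xyz":[0.0074,0.0079,0],"grip":0.0}]' 60; python3 -m creep '[{"rot":[0,0,0],"xyz":[0,0,0],"grip":0.0},{"rot":[0,0,0],"xyz":[0,0,0],"grip":0.0}]'; 
python3 -c "
from h import *
crop('top',245,104,175,136,4.4,'pics/t7.png')"
```

```text
time_s: 18.55
position: [0.5058, 0.0693, 0.048]
orientation: [[-0.025, 1.0, -0.002], [1.0, 0.025, 0.0], [0.0, -0.002, -1.0]]
contact_force: [-0.5, -0.7, -1.0]
gripper_width: 0.0058
grip_force: 58.5
time_s: 18.75
position: [0.5052, 0.0687, 0.0479]
orientation: [[-0.027, 1.0, -0.002], [1.0, 0.027, -0.0], [0.0, -0.002, -1.0]]
contact_force: [-0.1, 0.0, -1.3]
gripper_width: 0.0056
grip_force: 58.5
```

View pics/t7.png

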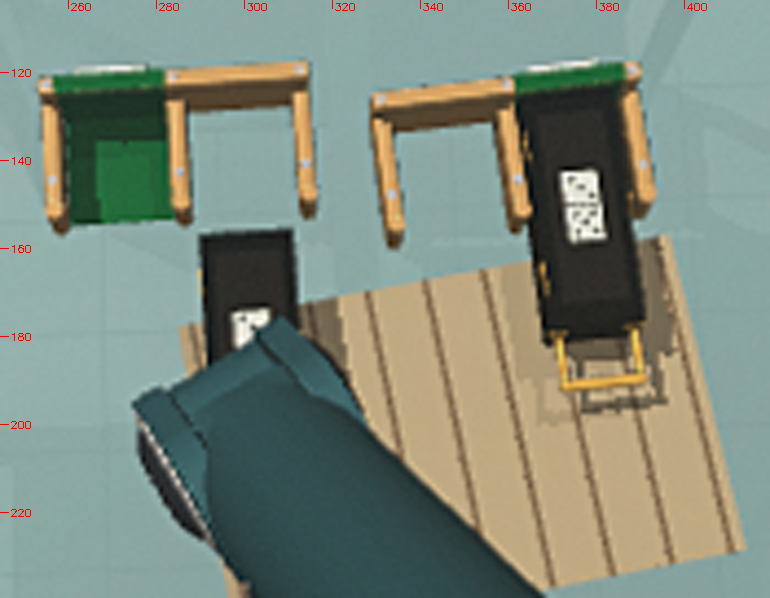

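The right box is home against the felted backboard. The left box stands in front of the bare bay, with its lid's far edge at (201,236)–(293,230) and the rail screws at (181,172) and (305,163).

```bash
python3 - <<'E'
from h import *
T=lambda X,Y,z: toworld("top",245+X/4.4-.5,104+Y/4.4-.5,z)
a,b=T(201,236,.049),T(293,230,.049);m=((a+b)/2)[:2]
print(a,b,m,np.degrees(np.arctan2(-(a-b)[0],(a-b)[1])))
s=(T(181,172,.04)+T(305,163,.04))[:2]/2;print(s)
t=np.radians(1.65);d=m-s;print("along",d@[np.cos(t),np.sin(t)],"left",d@[-np.sin(t),np.cos(t)])
E
```

```text
[0.6985 0.1046 0.049 ] [0.7003 0.0444 0.049 ] [0.6994 0.0745] 1.715100615844592
[0.7475 0.0759]
along -0.04811498745509044 left 3.093422255361675e-05
```

```bash
python3 -m creep '[{"rot":[0,0,0],"xyz":[0,0.004,0],"grip":0.0},{"rot":[0,0,0],"xyz":[0,0.008,0],"grip":0.0},{"rot":[0,0,0],"xyz":[0,0.008,0],"grip":0.0},{"rot":[0,0,0],"xyz":[0,0.008,0],"grip":0.0},{"rot":[0,0,0],"xyz":[0,0.008,0],"grip":0.0},{"rot":[0,0,0],"xyz":[0,0.008,0],"grip":0.0},{"rot":[0,0,0],"xyz":[0,0.004,0],"grip":0.0},{"rot":[0,0,0],"xyz":[0,0,0],"grip":0.0}]'
```

```text
time_s: 19.6
position: [0.5539, 0.0699, 0.0479]
orientation: [[-0.026, 1.0, -0.001], [1.0, 0.026, 0.0], [0.0, -0.001, -1.0]]
contact_force: [0.8, 0.8, -1.1]
gripper_width: 0.006
grip_force: 58.5
```

Free of the rails. Next: 36 mm more to x≈0.590, then lower in the same run, and read the force.

```bash
python3 -m creep '[{"rot":[0,0,0],"xyz":[0,0.006,0],"grip":0.0},{"rot":[0,0,0],"xyz":[0,0.008,0],"grip":0.0},{"rot":[0,0,0],"xyz":[0,0.008,0],"grip":0.0},{"rot":[0,0,0],"xyz":[0,0.007,0],"grip":0.0},{"rot":[0,0,0],"xyz":[0,0.005,0],"grip":0.0},{"rot":[0,0,0],"xyz":[0,0.003,0],"grip":0.0},{"rot":[0,0,0],"xyz":[0,0.001,0],"grip":0.0},{"rot":[0,0,0],"xyz":[0,0,0],"grip":0.0}]' | grep -E "pos|cont"
```

```text
position: [0.5912, 0.0708, 0.0479]
contact_force: [0.4, 0.3, -1.9]
```

```bash
python3 -m creep '[{"rot":[0,0,0],"xyz":[0,0,0.004],"grip":0.0},{"rot":[0,0,0],"xyz":[0,0,0.004],"grip":0.0},{"rot":[0,0,0],"xyz":[0,0,0.003],"grip":0.0},{"rot":[0,0,0],"xyz":[0,0,0.003],"grip":0.0},{"rot":[0,0,0],"xyz":[0,0,0.002],"grip":0.0},{"rot":[0,0,0],"xyz":[0,0,0.0015],"grip":0.0},{"rot":[0,0,0],"xyz":[0,0,0.001],"grip":0.0},{"rot":[0,0,0],"xyz":[0,0,0],"grip":0.0}]' | grep -E "pos|cont"; python3 -m creep '[{"rot":[0,0,0],"xyz":[0,0.003,0],"grip":0.0},{"rot":[0,0,0],"xyz":[0,0.003,0],"grip":0.0},{"rot":[0,0,0],"xyz":[0,0.002,0],"grip":0.0},{"rot":[0,0,0],"xyz":[0,0,0],"grip":0.0}]' | grep -E "pos|cont";python3 f.py
```

```text
position: [0.5911, 0.0709, 0.0293]
contact_force: [0.2, 0.1, -0.7]
position: [0.5999, 0.071, 0.0295]
contact_force: [0.6, 0.9, -1.4]
t 22.0 pos [0.5994 0.071  0.0295] F [ 0.7468  0.3494 -0.8516] sd [0.3214 0.6268 0.5284] w 0.005717240965562997
```

```bash
S='grep -E pos|cont'; python3 -m creep '[{"rot":[0,0,0],"xyz":[0,0.001,0],"grip":0.0},{"rot":[0,0,0],"xyz":[0,0.001,0],"grip":0.0},{"rot":[0,0,0],"xyz":[0,0,0],"grip":0.0}]' | grep -E "pos|cont"; python3 -m creep '[{"rot":[0,0,0],"xyz":[0,0.001,0],"grip":0.0},{"rot":[0,0,0],"xyz":[0,0.001,0],"grip":0.0},{"rot":[0,0,0],"xyz":[0,0,0],"grip":0.0}]' | grep -E "pos|cont"; python3 -m creep '[{"rot":[0,0,0],"xyz":[0,0.001,0],"grip":0.0},{"rot":[0,0,0],"xyz":[0,0,0],"grip":0.0}]' | grep -E "pos|cont"; python3 f.py
```

```text
position: [0.6009, 0.0711, 0.0292]
contact_force: [-0.9, -0.3, -1.2]
position: [0.6033, 0.0711, 0.0293]
contact_force: [-0.4, -0.3, -0.5]
position: [0.6043, 0.0711, 0.0294]
contact_force: [-0.2, -0.3, -0.8]
t 23.2 pos [0.6043 0.0712 0.0294] F [-0.1806  0.2475 -1.0849] sd [0.3486 0.5511 0.401 ] w 0.005686142859109033
```

```bash
python3 -m creep '[{"rot":[0,0,0],"xyz":[0,0.001,0],"grip":0.0},{"rot":[0,0,0],"xyz":[0,0,0],"grip":0.0}]' | grep -E "pos|cont"; python3 -m creep '[{"rot":[0,0,0],"xyz":[0,0.001,0],"grip":0.0},{"rot":[0,0,0],"xyz":[0,0,0],"grip":0.0}]' | grep -E "pos|cont"; python3 f.py
```

```text
position: [0.6051, 0.0712, 0.0293]
contact_force: [-0.4, -0.0, -0.7]
position: [0.6062, 0.0712, 0.0293]
contact_force: [-0.5, -0.0, -0.9]
t 24.0 pos [0.6062 0.0712 0.0294] F [-0.0933  0.0405 -1.6764] sd [0.3773 0.3523 0.4172] w 0.005693219814758139
```

```bash
python3 -m creep '[{"rot":[0,0,0],"xyz":[0,0.001,0],"grip":0.0},{"rot":[0,0,0],"xyz":[0,0,0],"grip":0.0}]' | grep -E "pos|cont"; python3 -m creep '[{"rot":[0,0,0],"xyz":[0,0.001,0],"grip":0.0},{"rot":[0,0,0],"xyz":[0,0,0],"grip":0.0}]' | grep -E "pos|cont"; python3 f.py
```

```text
position: [0.6063, 0.0711, 0.029]
contact_force: [-3.1, -1.4, -1.0]
position: [0.6063, 0.0709, 0.0287]
contact_force: [-5.3, -0.7, -1.5]
t 24.8 pos [0.6063 0.0709 0.0287] F [-5.2101 -0.456  -0.7316] sd [0.4797 0.5131 0.3487] w 0.005688779230267368
```

Home at x=0.6063, as predicted. Releasing and clearing.

```bash
python3 -m creep '[{"rot":[0,0,0],"xyz":[0,-0.001,0.0004],"grip":0.0},{"rot":[0,0,0],"xyz":[0,0,0],"grip":0.1},{"rot":[0,0,0],"xyz":[0,0,0],"grip":0.28},{"rot":[0,0,0],"xyz":[0,0,0],"grip":0.28},{"rot":[0,0,0],"xyz":[0,0,-0.02],"grip":0.28},{"rot":[0,0,0],"xyz":[0,0,-0.03],"grip":0.28},{"rot":[0,0,0],"xyz":[0,0,-0.04],"grip":0.28},{"rot":[0,0,0],"xyz":[0,0,-0.04],"grip":0.28}]' ; python3 -m creep '[{"rot":[0,0,0],"xyz":[0,-0.045,0],"grip":0.28},{"rot":[0,0,0],"xyz":[0,-0.045,0],"grip":0.28},{"rot":[0,0,0],"xyz":[-0.04,-0.02,0],"grip":0.28},{"rot":[0,0,0],"xyz":[-0.045,0,0],"grip":0.28},{"rot":[0,0,0],"xyz":[-0.045,0,0],"grip":0.28},{"rot":[0,0,0],"xyz":[-0.045,0,0],"grip":0.28},{"rot":[0,0,0],"xyz":[0,0,0],"grip":0.28}]'
python3 -c "
from h import *
crop('side',300,100,150,136,4.4,'pics/t8.png')
im=capture('top')
# box home check: far-edge dark/bright transition along each bay centreline, lid height
import numpy as np
for n,s,y in(('L',(.7475,.0759),1.65),('R',(.736,-.147),4.9)):
    t=np.radians(y);o=[]
    for d in np.arange(-.2,.075,.005):
        u,v=topix('top',[s[0]+d*np.cos(t),s[1]+d*np.sin(t),.048]);o.append(int(im[int(round(v)),int(round(u))].sum()/3))
    print(n,o)
"
```

```text
time_s: 25.6
position: [0.6079, 0.0715, 0.1606]
orientation: [[-0.026, 1.0, -0.0], [1.0, 0.026, 0.001], [0.001, -0.0, -1.0]]
contact_force: [0.3, 0.1, 0.2]
gripper_width: 0.0238
grip_force: 0.0
time_s: 26.3
position: [0.5026, -0.1141, 0.1597]
orientation: [[-0.016, 1.0, 0.001], [1.0, 0.016, -0.004], [-0.004, 0.001, -1.0]]
contact_force: [0.1, 0.4, 0.5]
gripper_width: 0.0238
grip_force: 0.0
L [164, 165, 166, 166, 164, 166, 163, 72, 113, 180, 133, 165, 129, 117, 78, 75, 68, 30, 31, 36, 36, 36, 39, 45, 46, 45, 45, 47, 46, 43, 117, 242, 216, 222, 230, 162, 224, 204, 226, 222, 84, 45, 45, 43, 45, 45, 45, 46, 40, 34, 33, 46, 174, 159, 142]
R [63, 64, 64, 66, 76, 86, 90, 89, 87, 87, 85, 82, 79, 77, 76, 75, 74, 75, 77, 76, 74, 77, 73, 73, 63, 40, 41, 41, 41, 40, 114, 203, 220, 181, 212, 165, 204, 204, 224, 220, 52, 42, 42, 43, 44, 42, 45, 44, 39, 36, 29, 39, 64, 57, 161]
```

Both lids show the same pattern along their bay centrelines: the domino sits in the same place and the far edge meets the backboard. Handing in.

```bash
python3 -c "
from rig import *
print(finish_job())"
```

```text
the job is handed in; nothing more can be done
None
```

I weighed both boxes by their pulls, slid them home against the backboards and handed the job in at about 26 s: the right box was full and is in the right rack's felt bay, and the left box was empty and is in the left rack's bare bay; the hand-in returned no verdict.

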